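# Close up the toolmaker's chest

### The job

Close up the blue tool chest on the fitter's bench: push both of its open drawers fully home, and only then push the raised lid down until it is fully shut, because the lid locks the drawers. Push only on the outside of the drawer fronts and of the lid with the fingertips, taking hold of nothing and slamming nothing, and leave everything else on the bench as it is.

Things in the scene. Friction and masses are not known exactly. Their poses are not given: they have to be found in the camera images.
- chest: blue steel tool chest fixed to the bench, 180 mm deep (x), 280 mm wide (y), 96 mm high without its lid. Origin: centre of its underside. x points from the front (drawer side, at -90 mm) to the back (hinge side, at +90 mm), y to the left as one faces the front, z up. Two drawers side by side at the front, above them an open tray under the lid
- drawer_left (a joint): drawer opening of the left drawer, m: 0 = fully shut, grows as it comes out towards the chest's -x, stop at 0.12. Starts open 0.035 to 0.085. Stays where it is left; a push of about 3 N moves it. Above 0.5 m/s counts as slamming. Its open steel tray, behind the front plate, is not to be touched
- drawer_left_pull (a point): middle of the outer face of the aluminium pull strip of the left drawer, 52 mm above the bench; moves with the drawer, 98 mm from the chest's origin along its -x when shut. Strip: 124 mm wide, 44 to 60 mm above the bench, 8 mm proud of the blue front plate (124 mm wide, 10 to 60 mm up, 8 mm thick). Pushed shut along the chest's +x. 68 mm to the chest's +y
- drawer_right (a joint): drawer opening of the right drawer, m: 0 = fully shut, grows as it comes out towards the chest's -x, stop at 0.12. Starts open 0.035 to 0.085. Stays where it is left; a push of about 3 N moves it. Above 0.5 m/s counts as slamming. Its open steel tray, behind the front plate, is not to be touched
- drawer_right_pull (a point): middle of the outer face of the aluminium pull strip of the right drawer, 52 mm above the bench; moves with the drawer, 98 mm from the chest's origin along its -x when shut. Strip: 124 mm wide, 44 to 60 mm above the bench, 8 mm proud of the blue front plate (124 mm wide, 10 to 60 mm up, 8 mm thick). Pushed shut along the chest's +x. 68 mm to the chest's -y
- lid (a joint): angle of the lid, rad: 0 = shut and level, grows as its front edge rises, stop at 1.5. Starts at 0.65 to 1.0. A stiff hinge holds it where it is left; pressing it down near the front edge takes about 2 to 6 N. Above 3 rad/s counts as slamming
- lid_hinge (a point): middle of the lid's hinge line, at the top of the chest's back (90 mm along the chest's x from its origin, 96 mm up); the line runs along the chest's y
- lid_edge (a point): middle of the lid's free front edge, on its outer (upper) face; moves with the lid. The lid is a flat blue panel, 280 mm wide, 180 mm from hinge line to free edge, 10 mm thick; its underside lies on the hinge line's plane, so when shut its outer face is 106 mm above the bench. A grey lining on its underside is not to be touched
- vblock: loose steel V-block, 70 by 60 by about 45 mm high, standing 0.28 to 0.31 m in front of the chest's origin. Origin: centre of its underside
- square: loose fitter's square lying to the left of the chest, 100 mm stock and 90 mm blade, 18 mm high. Origin: centre of the underside of the stock
- oil: loose white oil bottle with black cap, 50 mm diameter, 110 mm high, standing behind the chest. Origin: centre of its underside
- file_a: loose file lying on the bench, octagonal wooden handle 120 mm long and 28 mm thick, steel blade 142 mm. Origin: on the bench under the end of the handle where the blade starts
- file_b: second loose file of the same kind and size
- brush: loose bench brush with wooden handle, lying flat. Origin: underside
- dial: loose dial indicator on a magnetic block (50 by 60 mm) with a post, 157 mm high in all. Origin: centre of its underside

How it is judged:
By the outcome, as a careful person would: the job done as asked, in the order asked, and still so for the second after the job is handed in, with the robot touching nothing.
It also fails if it takes over 58 s, if anything falls off the work surface, if the arm or the gripper's body presses on something with over 40 N, if the wrist force passes 120 N, or if a joint passes its speed limit or range.

### The arm

A 6-joint arm with a two-finger parallel gripper is mounted at the origin on the work surface. World frame = base frame: x ahead of the robot, y to its left, z up, the work surface at z = 0. Lengths are in m, angles in rad, forces in N, time in s.
With the tool pointing down it reaches from about 0.25 to 0.775 m from the base axis. Payload 4 kg.
Tool frame: the origin (TCP) lies on the centre line of the jaws, within the pads' length; the fingertips stand robot.tips_ahead ahead of it and the grasp point (between the pads) lies 8 mm behind it (robot.tips_ahead is the distance from the TCP to the fingertips, in m); z points along the fingers, y is the line along which they close (so a half turn about z gives the same grasp; the last joint's range is limited). The gripper opens to 94 mm and grips with 3 to 60 N. Pads are 16 mm wide; open, the fingers measure 119 mm over their backs; the gripper's body (75 mm by 177 mm) begins 78 mm behind the grasp point.
Start: joints at [1.073, 0.087, 1.371, -0, 1.684, -0.103], TCP at [0.212, 0.508, 0.217] pointing down, gripper open.
Joint ranges: [-3.1, 3.1], [-0.76, 2.03], [0.27, 2.55], [-1.08, 4.22], [0.17, 2.65], [-2.57, 2.57]. Speed limits (rad/s): [2.79, 2.79, 3.14, 3.14, 3.14, 3.14].

### API

Orientations are given as [roll, pitch, yaw] about the fixed x, y, z axes, in that order (R = Rz(yaw) Ry(pitch) Rx(roll)).
In Python, from bench import robot, snapshot, close_job, spotter gives the robot as it stands. The module is installed in compiled form; this text tells all that it offers.
- The arm moves only by the tool servo_tool, never from a script. Its argument "commands" is one flat list of numbers, 7 for each row, row after row: the shift along the tool's x, y, z in m, then the turn, a rotation vector about the tool's x, y, z in degrees, then the finger opening in m, from 0 to 0.094. In form: [x, y, z, ax, ay, az, grip, x, y, z, ax, ay, az, grip, ...]. A call has 1 to 10 rows; each row is the pose to reach, as a shift and turn from the pose commanded when the call began, along the tool's axes at that moment; what a row does not reach only later rows make up. A row lasts 1/8 s, in which the tool goes at most 62.5 mm and 10.7 degrees, less where a joint would pass 70% of its speed; a pose out of reach is approached as far as the arm can. A call with a gripper value outside its range is refused whole. The fingers move at their own pace and stop on an object; the grip force is fixed at half the most. Time passes only in rows, so rows that repeat a pose let the fingers close. It gives the time, the measured TCP pose, the force, the opening and the grip force at its end, in the units of the state.
- robot.get_obs(): the state, without advancing time (a new reading comes with each control period).
- snapshot(name): name is "scene" or "top"; returns a dict with "img" (400x640x3 uint8, blue, green, red), "camera_matrix" (3x3 intrinsics, pixels), "extrinsics" (4x4, takes a point from camera to world coordinates). Camera axes: x right, y down, z forward; pixel columns grow to the right and rows downward; lengths in m; the calibration is good to about 2 mm. A picture is of the moment at which its call begins. There is no depth.
- close_job(): hands the job in; it is judged then, once.
Trained networks look in a picture, given as the dict that the camera call returned (one of the last four; its "shot" number tells which), for a name from the list of things; names that differ only in an ending like _2 or _b are one class to them, and where a whole thing is asked for, a point or a joint stands for the part that bears it (a point fixed in the world has none). Each returns a list of dicts, best first, with "conf" (0 to 1); they miss things now and then, are a little off and sometimes report something else, mostly with a low value. They report only what shows in the picture. A call takes as long as a camera call.
- spotter.trace(name, picture): "region" (400x640 bool, what is visible of it) and "box" ([left, top, width, height] in pixels, round what is visible of it).
The state is a dict: "time": time; "joint_positions": joint angles; "qvel": joint speeds; "joint_torque": joint torques, N m; "tool_pos": TCP position; "ee_rot": TCP orientation; "wrist_force": force on the tool from outside, world axes, zero at the start; "wrist_torque": the same for the moment, N m; "width": finger opening in m; "finger_force": force on a finger pad.
Only numpy, scipy, OpenCV 4.12 (cv2) and the standard library are available. Lean on these libraries where they do the work, as an engineer would, in place of code of your own. Each camera call takes 0.05 s, during which the arm holds its last target. There are 200 camera calls.

## Working session

There is one attempt and no reset: what is moved stays moved. The work goes in short steps, Python scripts to look and compute and a tool call to move; the robot and the scene stay as the last step left them, time stands still between calls to the robot, and variables do not carry over. Pictures are saved under pics/ and viewed, at most 10 in all, crops included, and the job is handed in when it is done.

Besides the shell and the picture viewer there is one more tool, called after "Emit:" by a JSON object that holds its "op" and its "data", one argument or row to a line. servo_tool: Moves the arm, as the interface text tells. Its arguments: {"type":"object","properties":{"commands":{"type":"array","items":{"type":"number"}}},"required":["commands"]}

```bash
mkdir -p pics; python3 - <<'E'
from bench import robot, snapshot, spotter
import cv2,numpy as np
print(robot.tips_ahead, {k:np.round(v,3).tolist() for k,v in robot.get_obs().items()})
for n in("scene","top"):
    s=snapshot(n); cv2.imwrite(f"pics/{n}0.png",s["img"]); print(n,s["camera_matrix"].round(1).tolist(),s["extrinsics"].round(3).tolist())
    for o in("chest","lid","drawer_left","drawer_right","vblock","square","oil","dial","file_a","brush"):
        print(o,[(round(d["conf"],2),d["box"]) for d in spotter.trace(o,s)][:3])
E
```

```text
0.011 {'time': 0.0, 'joint_positions': [1.073, 0.088, 1.372, -0.0, 1.684, -0.103], 'qvel': [-0.0, -0.001, 0.001, -0.001, 0.001, -0.0], 'joint_torque': [0.001, -34.018, -30.243, 0.072, 0.033, -0.0], 'tool_pos': [0.211, 0.507, 0.215], 'ee_rot': [-3.139, -0.0, 2.747], 'wrist_force': [-0.107, -0.237, -0.131], 'wrist_torque': [0.011, -0.029, 0.009], 'finger_force': 0.0, 'width': 0.094}
scene [[464.1, 0.0, 316.3], [0.0, 464.1, 197.3], [0.0, 0.0, 1.0]] [[-0.087, 0.844, -0.529, 1.264], [0.996, 0.071, -0.05, 0.023], [-0.005, -0.531, -0.847, 1.217], [0.0, 0.0, 0.0, 1.0]]
chest [(0.75, [328.9, 146.8, 109.5, 138.7]), (0.19, [282.7, 191.8, 31.8, 24.6])]
lid [(0.72, [396.6, 146.5, 44.9, 124.5]), (0.64, [212.7, 231.9, 26.8, 41.9])]
drawer_left [(0.67, [343.8, 181.3, 26.4, 45.5])]
drawer_right [(0.94, [333.9, 218.9, 31.8, 49.8])]
vblock [(0.95, [283.1, 188.5, 31.5, 26.6])]
square [(0.63, [388.3, 174.5, 13.9, 1.7])]
oil [(0.67, [441.9, 244.7, 23.6, 27.6])]
dial [(0.86, [212.9, 231.7, 27.9, 44.4])]
file_a [(0.98, [223.9, 146.3, 24.6, 74.9]), (0.91, [208.3, 140.7, 13.5, 69.1]), (0.54, [178.8, 134.4, 25
[... 193 characters left out ...]
.145, -0.989, 1.486], [0.0, 0.0, 0.0, 1.0]]
chest [(0.55, [201.1, 130.0, 101.7, 107.4])]
lid [(0.67, [204.1, 126.6, 43.3, 102.4]), (0.67, [267.9, 191.7, 29.9, 42.1]), (0.67, [376.8, 141.8, 34.4, 15.9])]
drawer_left [(0.71, [266.5, 191.0, 32.8, 42.0])]
drawer_right [(0.69, [272.5, 153.3, 27.9, 38.7])]
vblock [(0.84, [326.7, 197.0, 29.5, 32.2]), (0.7, [396.8, 191.6, 9.1, 84.4])]
square [(0.78, [223.5, 248.2, 29.4, 38.1])]
oil [(0.51, [189.6, 156.3, 22.4, 18.3]), (0.33, [267.3, 195.6, 30.1, 41.2])]
dial [(0.68, [381.9, 139.4, 24.3, 18.5])]
file_a [(0.72, [271.0, 154.3, 30.0, 38.2]), (0.67, [398.3, 192.3, 8.5, 80.2]), (0.63, [416.1, 199.1, 27.3, 86.4])]
brush [(0.55, [447.8, 229.2, 14.5, 61.4])]
```

```bash
python3 - <<'E'
import cv2
a=cv2.imread("pics/scene0.png")[130:300,270:480]; b=cv2.imread("pics/top0.png")[110:300,180:380]
cv2.imwrite("pics/scene0c.png",cv2.resize(a,None,fx=3.5,fy=3.5,interpolation=cv2.INTER_CUBIC))
cv2.imwrite("pics/top0c.png",cv2.resize(b,None,fx=3,fy=3,interpolation=cv2.INTER_CUBIC))
E
```

```text
(no output)
```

View pics/scene0c.png

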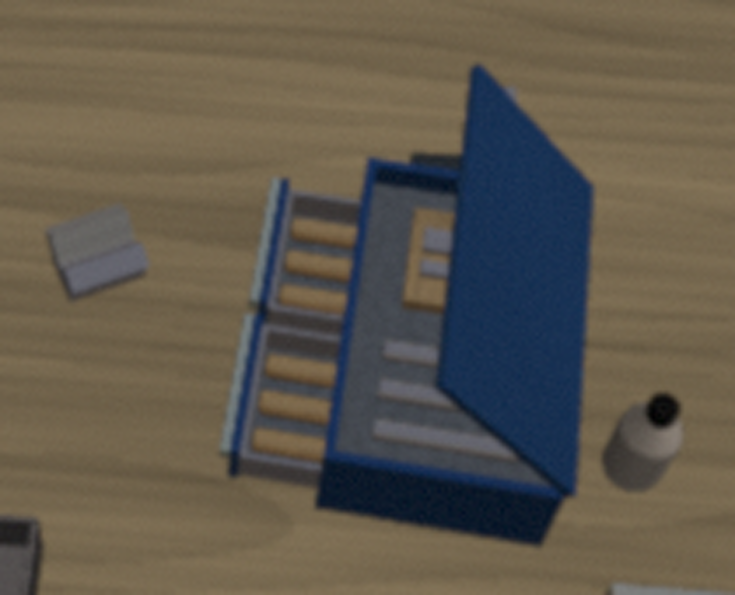

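View pics/top0c.png

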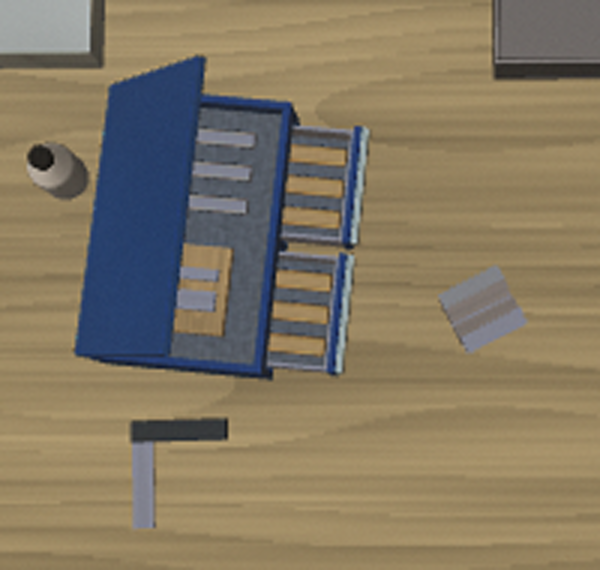

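View pics/top0.png

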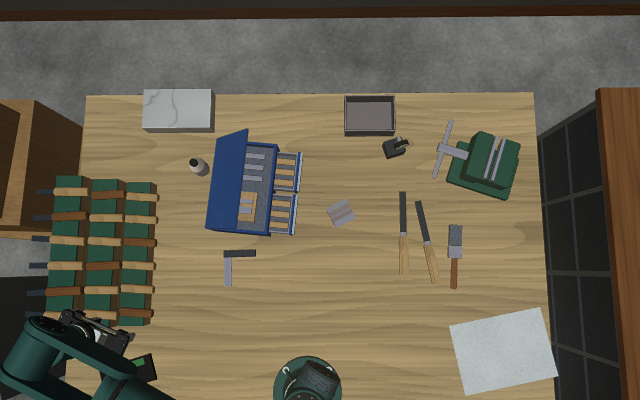

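The crops show the chest with its front facing −y. In the top crop the right-drawer strip runs (368,128)–(356,246), the left (354,255)–(341,374), and the raised lid's edge (205,57)–(170,355). I'll fit the pose, openings and lid angle to corner pixels from both views.

```bash
cat > fit.py <<'E'
import numpy as np
from scipy.optimize import least_squares
def model(p):
    x,y,w,l,r,t=p
    c,s=np.cos(w),np.sin(w)
    W=lambda a,b,z:np.array([x+c*a-s*b,y+s*a+c*b,z])
    def lid(d,b,h): return W(.09-d*np.cos(t)-h*np.sin(t)*-1*1,b,.096+d*np.sin(t)+h*np.cos(t))
    return W,lid
def px(P,s):
    E=np.linalg.inv(s["extrinsics"]);q=s["camera_matrix"]@(E[:3,:3]@P+E[:3,3]);return q[:2]/q[2]
def pts(p,bias=0):
    W,lid=model(p);l,r=p[3],p[4]
    return {"top":[(lid(.18,-.14,.01),(205,57)),(lid(.18,.14,.01),(170,355)),(lid(0,-.14,.01),(110,88)),(lid(0,.14,.01),(77,353)),
     (W(-.09,-.14,.096),(294,102)),(W(-.09,.14,.096),(265,373)),
     (W(-.098-r,-.130,.06),(369,127)),(W(-.098-r,-.006,.06),(357,246)),(W(-.098-l,.006,.06),(354,254)),(W(-.098-l,.130,.06),(342,374))],
    "scene":[(lid(.18,.14,.01),(477,66)),(lid(.18,-.14,.01),(440,385)),(lid(0,-.14,.01),(575,492)),(lid(0,.14,.01),(591,186)),
     (W(-.09,.14,.096),(371,160)),(W(-.09,-.14,.096),(325,458)),(W(.09,-.14,0),(540,545)),(W(-.09,-.14,0),(320,507)),
     (W(-.098-r,-.130,.06),(228,452)),(W(-.098-r,-.006,.06),(252,316)),(W(-.098-l,.006,.06),(257,303)),(W(-.098-l,.130,.06),(276,180))]}
if __name__=="__main__":
    from bench import snapshot
    S={n:snapshot(n) for n in("top","scene")};O={"top":(180,110,3),"scene":(270,130,3.5)}
    def res(p): return np.array([px(P,S[n])-(np.array(q)/O[n][2]+O[n][:2]) for n,L in pts(p).items() for P,q in L])
    f=least_squares(lambda p:res(p).ravel(),[.45,.1,1.5,.06,.06,.8],loss="soft_l1")
    print(f.x.round(4).tolist());print(res(f.x).round(1).tolist())
    W,lid=model(f.x)
    for n,P in dict(pl=W(-.098-f.x[3],.068,.052),pr=W(-.098-f.x[4],-.068,.052),plsh=W(-.098,.068,.052),prsh=W(-.098,-.068,.052),hinge=W(.09,0,.096),edge=lid(.18,0,.01),edgeshut=W(-.09,0,.106)).items():print(n,P.round(4))
E
python3 fit.py
```

```text
[0.619, 0.195, 1.48, 0.0656, 0.0668, 0.8355]
[[-1.0, -0.6], [-0.9, 0.0], [-0.8, -1.3], [-1.2, 0.8], [-1.5, -0.4], [-1.4, -0.2], [-2.0, -0.7], [-1.8, -1.7], [-1.5, -0.6], [-1.4, -0.9], [-2.1, -1.1], [-0.9, 0.4], [0.3, 0.7], [0.0, -0.9], [-2.0, -1.4], [-0.9, -0.2], [-0.2, -0.2], [-2.1, -0.0], [-1.1, -0.8], [-1.1, -1.1], [-1.5, -1.0], [-0.8, -1.1]]
pl [0.5365 0.0383 0.052 ]
pr [0.6718 0.0248 0.052 ]
plsh [0.5424 0.1036 0.052 ]
prsh [0.6778 0.0913 0.052 ]
hinge [0.6272 0.2847 0.096 ]
edge [0.6169 0.1718 0.2362]
edgeshut [0.6108 0.1054 0.106 ]
```

```bash
cat > to.py <<'E'
import sys,numpy as np
from scipy.spatial.transform import Rotation as R
from bench import robot
def to(pos,rpy,o=None):
    o=o or robot.get_obs();A=R.from_euler("xyz",o["ee_rot"])
    d=A.inv().apply(np.array(pos)-o["tool_pos"]);r=(A.inv()*R.from_euler("xyz",rpy)).as_rotvec(degrees=True)
    return d.round(3).tolist(),r.round(1).tolist()
E
python3 - <<'E'
from to import *
D=[np.pi,0,1.48]
for p in([.30,.25,.32],[.45,.02,.25],[.533,.003,.12],[.533,.003,.053]):print(p,to(p,D))
from bench import snapshot,spotter
s=snapshot("top");E=s["extrinsics"]
for n,z in(("vblock",.045),("oil",.1)):
    b=spotter.trace(n,s)[0]["box"]
    for u,v in((b[0],b[1]),(b[0]+b[2],b[1]+b[3])):
        r=E[:3,:3]@np.linalg.solve(s["camera_matrix"],[u,v,1]);print(n,(E[:3,3]+r*(z-E[2,3])/r[2]).round(3))
E
```

```text
[0.3, 0.25, 0.32] ([-0.181, -0.204, -0.104], [0.0, -0.0, 72.6])
[0.45, 0.02, 0.25] ([-0.408, -0.358, -0.034], [0.0, -0.0, 72.6])
[0.533, 0.003, 0.12] ([-0.491, -0.342, 0.096], [0.0, -0.0, 72.6])
[0.533, 0.003, 0.053] ([-0.491, -0.342, 0.163], [0.0, -0.0, 72.6])
vblock [ 0.579 -0.07   0.045]
vblock [ 0.493 -0.152  0.045]
oil [0.716 0.355 0.1  ]
oil [0.658 0.291 0.1  ]
```

Emit:
{"op": "servo_tool", "data": {
  "commands": [0,0,-0.05,0,0,0,0,0,0,-0.1,0,0,0,0,-0.04,-0.05,-0.1,0,0,10,0,-0.08,-0.09,-0.1,0,0,20,0,-0.12,-0.135,-0.1,0,0,30,0,-0.16,-0.18,-0.1,0,0,40,0,-0.2,-0.215,-0.1,0,0,50,0,-0.24,-0.24,-0.09,0,0,60,0,-0.28,-0.27,-0.08,0,0,70,0,-0.32,-0.3,-0.06,0,0,72.6,0]
}}

```text
time: 2.6
tool_pos: [0.3926, 0.1063, 0.2772]
ee_rot: [3.139, -0.001, 1.477]
wrist_force: [0.3, -0.2, 0.0]
width: 0.0005
finger_force: 0.0
```

```bash
python3 - <<'E'
from to import *
print(robot.get_obs()["width"],robot.get_obs()["time"])
D=[np.pi,0,1.48]
for p in([.533,.003,.12],[.533,.003,.053],[.5365,.0383,.053],[.5424,.1036,.053]):print(p,to(p,D))
E
```

```text
0.0005196989653440986 2.6
[0.533, 0.003, 0.12] ([-0.09, 0.149, 0.158], [0.2, -0.1, -0.1])
[0.533, 0.003, 0.053] ([-0.09, 0.149, 0.225], [0.2, -0.1, -0.1])
[0.5365, 0.0383, 0.053] ([-0.054, 0.149, 0.225], [0.2, -0.1, -0.1])
[0.5424, 0.1036, 0.053] ([0.011, 0.149, 0.225], [0.2, -0.1, -0.1])
```

Emit:
{"op": "servo_tool", "data": {
  "commands": [-0.03,0.05,0.02,0,0,0,0,-0.06,0.1,0.05,0,0,0,0,-0.09,0.149,0.08,0,0,0,0,-0.09,0.149,0.13,0,0,0,0,-0.09,0.149,0.18,0,0,0,0,-0.09,0.149,0.21,0,0,0,0,-0.09,0.149,0.225,0,0,0,0,-0.09,0.149,0.225,0,0,0,0]
}}

```text
time: 3.6
tool_pos: [0.5313, 0.0046, 0.0509]
ee_rot: [-3.14, -0.0, 1.48]
wrist_force: [-0.7, -0.3, 1.0]
width: 0.0002
finger_force: 0.0
```

```bash
python3 - <<'E'
from bench import snapshot
import cv2
a=cv2.resize(snapshot("scene")["img"][130:300,270:480],None,fx=2.4,fy=2.4); b=cv2.resize(snapshot("top")["img"][110:280,180:360],None,fx=2.1,fy=2.4)
cv2.imwrite("pics/pre.png",cv2.hconcat([a[:,:420],b[:,:375]]))
E
```

```text
(no output)
```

View pics/pre.png

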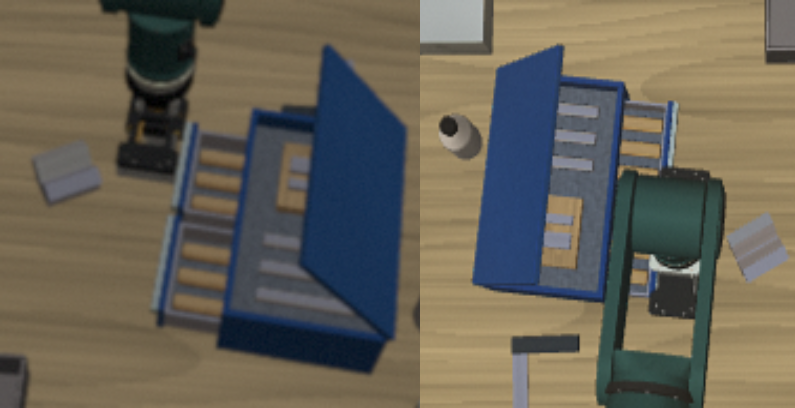

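Emit:
{"op": "servo_tool", "data": {
  "commands": [0,0,0,0,5,0,0,0,0,0,0,10,0,0,0.01,0,0,0,10,0,0,0.02,0,0,0,10,0,0,0.03,0,0,0,10,0,0,0.04,0,0,0,10,0,0,0.05,0,0,0,10,0,0,0.06,0,0,0,10,0,0,0.07,0,0,0,10,0,0,0.075,0,0,0,10,0,0]
}}

```text
time: 4.95
tool_pos: [0.5385, 0.08, 0.0514]
ee_rot: [-3.141, -0.175, 1.48]
wrist_force: [-0.2, -3.3, 1.2]
width: 0.0008
finger_force: 1.0
```

Emit:
{"op": "servo_tool", "data": {
  "commands": [0.004,0,0.001,0,0,0,0,0.007,0,0.001,0,0,0,0,0.01,0,0.002,0,0,0,0]
}}

```text
time: 5.32
tool_pos: [0.5393, 0.0894, 0.0511]
ee_rot: [-3.141, -0.175, 1.479]
wrist_force: [0.3, -1.4, 0.9]
width: 0.0003
finger_force: 1.0
```

Emit:
{"op": "servo_tool", "data": {
  "commands": [0.002,0,0,0,0,0,0,0.003,0,0.0005,0,0,0,0]
}}

```text
time: 5.58
tool_pos: [0.5396, 0.0925, 0.0511]
ee_rot: [-3.141, -0.175, 1.48]
wrist_force: [-0.3, -1.7, -0.3]
width: 0.0002
finger_force: 1.0
```

Emit:
{"op": "servo_tool", "data": {
  "commands": [0.001,0,0,0,0,0,0,0.002,0,0.0003,0,0,0,0]
}}

```text
time: 5.82
tool_pos: [0.5397, 0.0935, 0.0512]
ee_rot: [-3.141, -0.173, 1.48]
wrist_force: [-0.5, -6.1, 0.1]
width: 0.0007
finger_force: 3.0
```

Emit:
{"op": "servo_tool", "data": {
  "commands": [0.001,0,0,0,0,0,0,0.002,0,0.0003,0,0,0,0,0.002,0,0.0003,0,0,0,0]
}}

```text
time: 6.2
tool_pos: [0.5397, 0.0936, 0.0512]
ee_rot: [-3.141, -0.169, 1.479]
wrist_force: [-1.4, -9.1, 0.4]
width: 0.0001
finger_force: 4.5
```

Emit:
{"op": "servo_tool", "data": {
  "commands": [-0.02,0,-0.0035,0,0,0,0,-0.06,0,-0.0105,0,0,0,0,-0.0985,0,-0.0175,0,0,0,0,-0.0985,0.045,-0.0175,0,0,0,0,-0.0985,0.09,-0.0175,0,0,0,0,-0.0985,0.136,-0.0175,0,0,0,0,-0.0985,0.136,-0.0175,0,0,0,0]
}}

```text
time: 7.08
tool_pos: [0.6684, -0.0149, 0.0502]
ee_rot: [-3.141, -0.177, 1.48]
wrist_force: [0.4, 0.3, 0.1]
width: 0.0006
finger_force: 0.0
```

```bash
python3 - <<'E'
from bench import snapshot
from to import *
import cv2
D=[np.pi,-np.radians(10),1.48]
print(to([.668,.015,.052],[np.pi,-.1745,1.48]),to([.6745,.081,.052],[np.pi,-.1745,1.48]))
a=cv2.resize(snapshot("scene")["img"][130:300,270:480],None,fx=2.4,fy=2.4); b=cv2.resize(snapshot("top")["img"][110:280,180:360],None,fx=2.1,fy=2.4)
cv2.imwrite("pics/mid.png",cv2.hconcat([a[:,:420],b[:,:375]]))
E
```

```text
([0.03, -0.003, 0.003], [-0.0, -0.1, -0.0]) ([0.095, -0.003, 0.015], [-0.0, -0.1, -0.0])
```

View pics/mid.png

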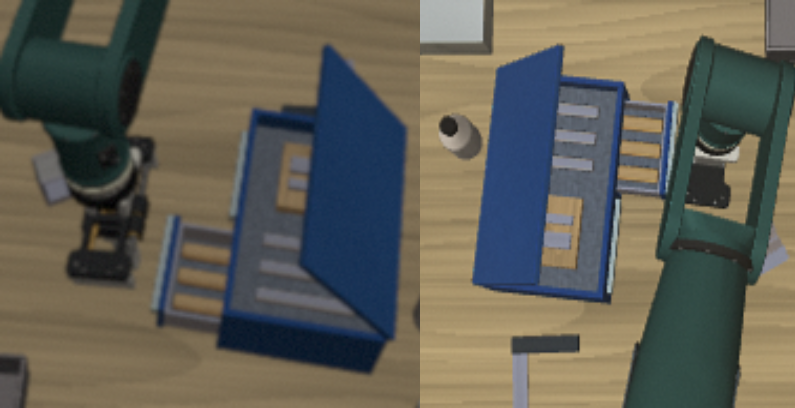

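Left drawer is home (strip flush at crop (607,245)). Now the right one.

Emit:
{"op": "servo_tool", "data": {
  "commands": [0.01,0,0.002,0,0,0,0,0.02,0,0.0035,0,0,0,0,0.03,0,0.005,0,0,0,0,0.04,0,0.007,0,0,0,0,0.05,0,0.009,0,0,0,0,0.058,0,0.01,0,0,0,0,0.066,0,0.0115,0,0,0,0,0.074,0,0.013,0,0,0,0,0.08,0,0.014,0,0,0,0,0.085,0,0.015,0,0,0,0]
}}

```text
time: 8.43
tool_pos: [0.6746, 0.0708, 0.0516]
ee_rot: [3.141, -0.175, 1.48]
wrist_force: [0.3, -1.4, 1.2]
width: 0.001
finger_force: 1.0
```

Emit:
{"op": "servo_tool", "data": {
  "commands": [0.003,0,0.0005,0,0,0,0,0.005,0,0.001,0,0,0,0,0.007,0,0.001,0,0,0,0]
}}

```text
time: 8.8
tool_pos: [0.6751, 0.0773, 0.0516]
ee_rot: [3.141, -0.174, 1.479]
wrist_force: [1.1, -2.2, -0.0]
width: 0.0007
finger_force: 1.1
```

Emit:
{"op": "servo_tool", "data": {
  "commands": [0.001,0,0,0,0,0,0,0.003,0,0.0005,0,0,0,0]
}}

```text
time: 9.05
tool_pos: [0.6754, 0.0801, 0.0516]
ee_rot: [3.141, -0.174, 1.479]
wrist_force: [0.4, -5.0, 0.6]
width: 0.0005
finger_force: 2.8
```

Emit:
{"op": "servo_tool", "data": {
  "commands": [0.001,0,0,0,0,0,0,0.002,0,0.0003,0,0,0,0,0.002,0,0.0003,0,0,0,0]
}}

```text
time: 9.43
tool_pos: [0.6754, 0.0802, 0.0517]
ee_rot: [3.142, -0.171, 1.479]
wrist_force: [0.9, -6.8, -0.2]
width: 0.001
finger_force: 3.4
```

Emit:
{"op": "servo_tool", "data": {
  "commands": [0.001,0,0,0,0,0,0,0.002,0,0.0003,0,0,0,0,0.002,0,0.0003,0,0,0,0]
}}

```text
time: 9.8
tool_pos: [0.6754, 0.0803, 0.0517]
ee_rot: [-3.141, -0.168, 1.478]
wrist_force: [-1.1, -11.4, 1.6]
width: 0.0001
finger_force: 5.2
```

```bash
cat > lid.py <<'E'
from to import *
p=[0.619,0.195,1.48,0,0,0.8355]
c,s=np.cos(p[2]),np.sin(p[2])
W=lambda a,b,z:[p[0]+c*a-s*b,p[1]+s*a+c*b,z]
def tcp(t,d=.16,up=0): # front bottom corner of fingertips on the outer face
    return W(.09-d*np.cos(t)+.01*np.sin(t)+.008,0,.096+d*np.sin(t)+.01*np.cos(t)+.011+up)
E
python3 - <<'E'
from lid import *
D=[np.pi,0,1.48]
for w in(W(-.15,-.05,.12),W(-.15,0,.32),tcp(.8355,up=.08),tcp(.8355,up=.015)):print(np.round(w,3),to(w,D))
E
```

```text
[0.655 0.041 0.12 ] ([-0.029, -0.017, -0.074], [0.0, -9.6, -0.1])
[0.605 0.046 0.32 ] ([0.004, -0.067, -0.271], [0.0, -9.6, -0.1])
[0.619 0.193 0.312] ([0.149, -0.067, -0.239], [0.0, -9.6, -0.1])
[0.619 0.193 0.247] ([0.138, -0.067, -0.175], [0.0, -9.6, -0.1])
```

Emit:
{"op": "servo_tool", "data": {
  "commands": [-0.04,0,-0.007,0,0,0,0,-0.035,-0.015,-0.05,0,0,0,0,-0.025,-0.03,-0.1,0,-3,0,0,-0.015,-0.05,-0.16,0,-6,0,0,-0.005,-0.067,-0.22,0,-9.6,0,0,0.004,-0.067,-0.271,0,-9.6,0,0,0.05,-0.067,-0.265,0,-9.6,0,0,0.1,-0.067,-0.25,0,-9.6,0,0,0.149,-0.067,-0.239,0,-9.6,0,0,0.149,-0.067,-0.239,0,-9.6,0,0]
}}

```text
time: 11.05
tool_pos: [0.6173, 0.1999, 0.3117]
ee_rot: [-3.138, -0.009, 1.486]
wrist_force: [1.1, -0.9, -0.1]
width: 0.0002
finger_force: 0.0
```

```bash
python3 - <<'E'
from bench import snapshot
from lid import *
import cv2
D=[np.pi,0,1.48]
for w in(tcp(.8355,up=.015),tcp(.8355),tcp(.80)):print(np.round(w,3),to(w,D))
a=cv2.resize(snapshot("scene")["img"][130:300,270:480],None,fx=2.4,fy=2.4); b=cv2.resize(snapshot("top")["img"][110:280,180:360],None,fx=2.1,fy=2.4)
cv2.imwrite("pics/lid1.png",cv2.hconcat([a[:,:420],b[:,:375]]))
E
```

```text
[0.619 0.193 0.247] ([-0.007, 0.002, 0.064], [-0.2, -0.5, 0.4])
[0.619 0.193 0.232] ([-0.007, 0.002, 0.079], [-0.2, -0.5, 0.4])
[0.618 0.189 0.229] ([-0.012, 0.002, 0.083], [-0.2, -0.5, 0.4])
```

View pics/lid1.png

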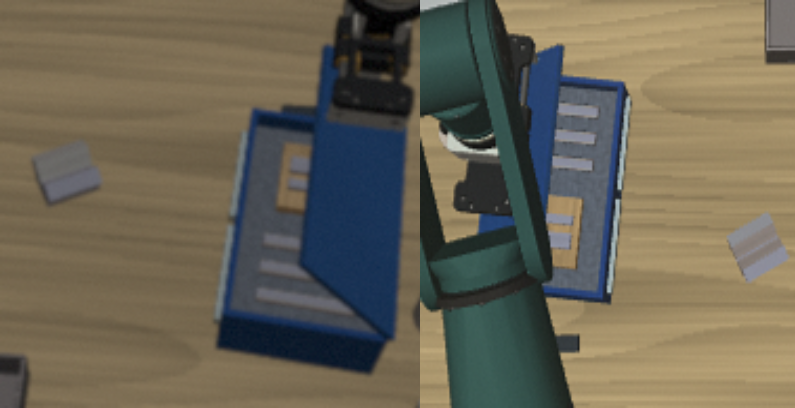

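Both strips are flush with the chest front, the lid is untouched, and the gripper hovers over its outer face. Descending to contact.

Emit:
{"op": "servo_tool", "data": {
  "commands": [-0.004,0.001,0.03,-0.2,-0.5,0.4,0,-0.007,0.002,0.055,-0.2,-0.5,0.4,0,-0.007,0.002,0.065,-0.2,-0.5,0.4,0,-0.007,0.002,0.07,-0.2,-0.5,0.4,0,-0.007,0.002,0.075,-0.2,-0.5,0.4,0,-0.007,0.002,0.078,-0.2,-0.5,0.4,0]
}}

```text
time: 11.9
tool_pos: [0.6204, 0.1888, 0.2363]
ee_rot: [3.136, 0.001, 1.473]
wrist_force: [-0.3, 1.3, 2.5]
width: 0.0006
finger_force: 1.0
```

```bash
python3 - <<'E'
from lid import *
print(robot.get_obs()["wrist_force"])
D=[np.pi,0,1.48]
for t in np.arange(.8355,-.001,-.8355/20):print(round(t,2),*to(tcp(t),D))
E
```

```text
[-0.31936843  1.34801972  2.539093  ]
0.84 [0.004, -0.002, 0.004] [0.3, 0.0, -0.4]
0.79 [-0.001, -0.002, 0.008] [0.3, 0.0, -0.4]
0.75 [-0.006, -0.002, 0.013] [0.3, 0.0, -0.4]
0.71 [-0.011, -0.002, 0.017] [0.3, 0.0, -0.4]
0.67 [-0.015, -0.002, 0.022] [0.3, 0.0, -0.4]
0.63 [-0.02, -0.002, 0.027] [0.3, 0.0, -0.4]
0.58 [-0.024, -0.002, 0.033] [0.3, 0.0, -0.4]
0.54 [-0.028, -0.002, 0.038] [0.3, 0.0, -0.4]
0.5 [-0.031, -0.002, 0.044] [0.3, 0.0, -0.4]
0.46 [-0.035, -0.002, 0.049] [0.3, 0.0, -0.4]
0.42 [-0.038, -0.002, 0.055] [0.3, 0.0, -0.4]
0.38 [-0.041, -0.002, 0.061] [0.3, 0.0, -0.4]
0.33 [-0.044, -0.002, 0.067] [0.3, 0.0, -0.4]
0.29 [-0.046, -0.002, 0.074] [0.3, 0.0, -0.4]
0.25 [-0.048, -0.002, 0.08] [0.3, 0.0, -0.4]
0.21 [-0.05, -0.002, 0.086] [0.3, 0.0, -0.4]
0.17 [-0.052, -0.002, 0.093] [0.3, 0.0, -0.4]
0.13 [-0.053, -0.002, 0.099] [0.3, 0.0, -0.4]
0.08 [-0.055, -0.002, 0.106] [0.3, 0.0, -0.4]
0.04 [-0.055, -0.002, 0.113] [0.3, 0.0, -0.4]
-0.0 [-0.056, -0.002, 0.119] [0.3, 0.0, -0.4]
```

Emit:
{"op": "servo_tool", "data": {
  "commands": [-0.004,-0.001,0.006,0.3,0,-0.4,0,-0.009,-0.002,0.011,0.3,0,-0.4,0,-0.014,-0.002,0.016,0.3,0,-0.4,0,-0.018,-0.002,0.021,0.3,0,-0.4,0,-0.023,-0.002,0.026,0.3,0,-0.4,0,-0.027,-0.002,0.032,0.3,0,-0.4,0,-0.031,-0.002,0.037,0.3,0,-0.4,0,-0.034,-0.002,0.043,0.3,0,-0.4,0,-0.038,-0.002,0.048,0.3,0,-0.4,0,-0.041,-0.002,0.054,0.3,0,-0.4,0]
}}

```text
time: 13.15
tool_pos: [0.6138, 0.1479, 0.1807]
ee_rot: [-3.139, 0.002, 1.48]
wrist_force: [0.7, 1.4, 2.0]
width: 0.0004
finger_force: 0.8
```

```bash
python3 - <<'E'
from bench import snapshot
from lid import *
import cv2
D=[np.pi,0,1.48]
for t in (.45,.4,.35,.3,.25,.2,.15,.1,.05,.02,0):print(round(t,2),*to(tcp(t,.167),D))
a=cv2.resize(snapshot("scene")["img"][130:300,270:480],None,fx=2.4,fy=2.4); b=cv2.resize(snapshot("top")["img"][110:280,180:360],None,fx=2.1,fy=2.4)
cv2.imwrite("pics/lid2.png",cv2.hconcat([a[:,:420],b[:,:375]]))
E
```

```text
0.45 [-0.001, 0.001, -0.008] [-0.1, 0.1, -0.0]
0.4 [-0.005, 0.001, -0.001] [-0.1, 0.1, -0.0]
0.35 [-0.008, 0.001, 0.007] [-0.1, 0.1, -0.0]
0.3 [-0.011, 0.001, 0.015] [-0.1, 0.1, -0.0]
0.25 [-0.014, 0.001, 0.023] [-0.1, 0.1, -0.0]
0.2 [-0.016, 0.001, 0.031] [-0.1, 0.1, -0.0]
0.15 [-0.018, 0.001, 0.039] [-0.1, 0.1, -0.0]
0.1 [-0.02, 0.001, 0.047] [-0.1, 0.1, -0.0]
0.05 [-0.021, 0.001, 0.055] [-0.1, 0.1, -0.0]
0.02 [-0.021, 0.001, 0.06] [-0.1, 0.1, -0.0]
0 [-0.022, 0.001, 0.064] [-0.1, 0.1, -0.0]
```

View pics/lid2.png

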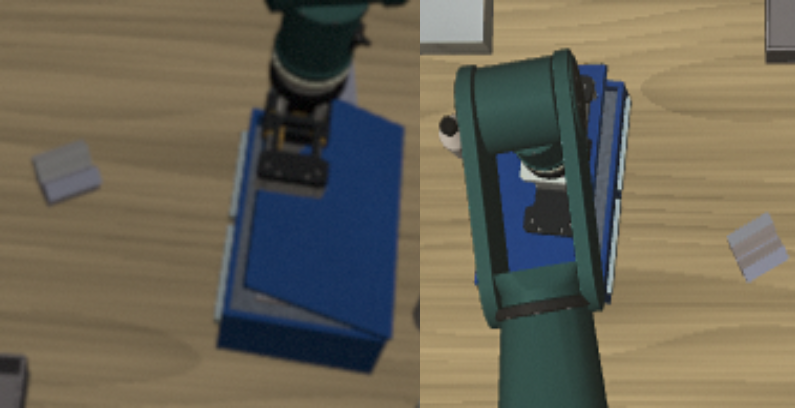

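Lid about halfway down, gripper clear of everything else. Continuing.

Emit:
{"op": "servo_tool", "data": {
  "commands": [-0.003,0.001,0.007,0,0,0,0,-0.006,0.001,0.014,0,0,0,0,-0.009,0.001,0.021,0,0,0,0,-0.011,0.001,0.028,0,0,0,0,-0.013,0.001,0.034,0,0,0,0,-0.015,0.001,0.04,0,0,0,0,-0.016,0.001,0.045,0,0,0,0,-0.017,0.001,0.05,0,0,0,0,-0.018,0.001,0.054,0,0,0,0,-0.018,0.001,0.057,0,0,0,0]
}}

```text
time: 14.5
tool_pos: [0.6134, 0.1295, 0.124]
ee_rot: [-3.14, 0.002, 1.479]
wrist_force: [0.3, -0.2, 0.8]
width: 0.0007
finger_force: 0.6
```

Emit:
{"op": "servo_tool", "data": {
  "commands": [0,0,0.002,0,0,0,0,0,0,0.004,0,0,0,0,0,0,0.005,0,0,0,0]
}}

```text
time: 14.88
tool_pos: [0.6133, 0.1296, 0.1191]
ee_rot: [-3.14, 0.002, 1.479]
wrist_force: [0.9, -1.5, 1.1]
width: 0.0005
finger_force: 0.7
```

Emit:
{"op": "servo_tool", "data": {
  "commands": [0,0,0.001,0,0,0,0,0,0,0.002,0,0,0,0,0,0,0.002,0,0,0,0]
}}

```text
time: 15.25
tool_pos: [0.6133, 0.1299, 0.1173]
ee_rot: [-3.14, 0.002, 1.48]
wrist_force: [-0.2, -0.8, 1.7]
width: 0.0001
finger_force: 1.0
```

Emit:
{"op": "servo_tool", "data": {
  "commands": [0,0,0.001,0,0,0,0,0,0,0.002,0,0,0,0,0,0,0.002,0,0,0,0]
}}

```text
time: 15.62
tool_pos: [0.6133, 0.1299, 0.1172]
ee_rot: [-3.141, 0.002, 1.48]
wrist_force: [-3.5, -1.6, 8.8]
width: 0.0005
finger_force: 4.0
```

Emit:
{"op": "servo_tool", "data": {
  "commands": [0,0,0.001,0,0,0,0,0,0,0.0015,0,0,0,0,0,0,0.0015,0,0,0,0]
}}

```text
time: 16.0
tool_pos: [0.6134, 0.1299, 0.1172]
ee_rot: [3.141, 0.001, 1.48]
wrist_force: [-4.6, -1.4, 11.8]
width: 0.0009
finger_force: 6.1
```

The lid has reached its stop: TCP at z = 0.117, and the force is rising without any motion. Lifting clear and checking.

Emit:
{"op": "servo_tool", "data": {
  "commands": [0,0,-0.01,0,0,0,0,0,0,-0.05,0,0,0,0,0,0,-0.1,0,0,0,0,0,0,-0.15,0,0,0,0,-0.04,0.0,-0.18,0,0,0,0,-0.09,-0.04,-0.2,0,0,0,0,-0.14,-0.09,-0.2,0,0,0,0,-0.18,-0.14,-0.2,0,0,0,0,-0.2,-0.18,-0.2,0,0,0,0,-0.2,-0.18,-0.2,0,0,0,0]
}}

```text
time: 17.25
tool_pos: [0.4139, -0.0533, 0.3149]
ee_rot: [3.141, 0.002, 1.477]
wrist_force: [0.9, 0.7, 0.8]
width: -0.0001
finger_force: 0.0
```

```bash
python3 - <<'E'
from bench import snapshot,robot
import cv2
print(robot.get_obs()["wrist_force"])
a=cv2.resize(snapshot("scene")["img"][130:300,270:480],None,fx=2.4,fy=2.4); b=cv2.resize(snapshot("top")["img"][110:300,180:360],None,fx=2.1,fy=2.1474)
cv2.imwrite("pics/end.png",cv2.hconcat([a[:408,:420],b[:408,:375]]))
E
```

```text
[0.94123851 0.70422653 0.84205546]
```

View pics/end.png

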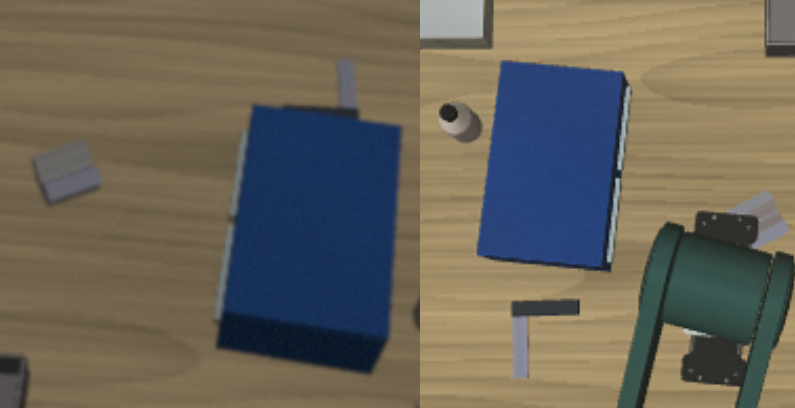

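The lid lies flat, both strips are flush with the front, and the V-block, square and oil bottle are where they were. The arm is clear, so I'm handing in.

```bash
python3 -c "
from bench import close_job
print(close_job())"
```

```text
the job is handed in; nothing more can be done
None
```

I pushed both drawers home to their stops, then pressed the lid fully shut, and handed the job in at about 17 s of the 58 s limit; the final pictures show the V-block, square and oil bottle unmoved, and no verdict came back.

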